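# Take the horn anvil from the bench drawer and point its horn at the red mark

## Robot

A 6-joint arm with a two-finger parallel gripper is mounted at the origin on the work surface. World frame = base frame: x ahead of the robot, y to its left, z up, the work surface at z = 0. Lengths are in mm, angles in rad, forces in N, time in s.
With the tool pointing down it reaches from about 300 to 775 mm from the base axis. Payload 14.6 kg.
Tool frame: the origin (TCP) lies on the centre line of the jaws, within the pads' length; the fingertips stand ahead of it and the grasp point (between the pads) is the TCP (manip.tip_reach is the z of the fingertips in the tool frame, in mm); z points along the fingers, y is the direction in which the jaws open and shut (so a half turn about z gives the same grasp; the last joint's range is limited). The gripper opens to 94 mm and grips with 3 to 60 N. Pads are 16 mm wide; open, the fingers measure 119 mm over their backs; the gripper's body (75 mm by 177 mm) begins 78 mm behind the grasp point.
Start: joints at [1.054, 0.3, 1.521, -0, 1.321, -0.067], TCP at [239.128, 495.285, 224.446] pointing down, gripper open.
Joint ranges: [-3.03, 3.03], [-0.79, 2.21], [0.23, 2.52], [-1.04, 4.18], [0, 3.07], [-2.55, 2.55]. Speed limits (rad/s): [2.22, 2.22, 2.57, 3.14, 3.14, 3.14].

## Interface

Orientations are given as [roll, pitch, yaw] about the fixed x, y, z axes, in that order (R = Rz(yaw) Ry(pitch) Rx(roll)).
In Python, from cell import manip, camera, search_frame, masks_of, tip_of gives the robot as it stands.
- The arm moves only by the tool send_rows, never from a script. Its argument "plan" is a list of rows, each an object with "travel": the shift along the tool's x, y, z in mm, a list of three; "delta_rot": the turn, a rotation vector about the tool's x, y, z in degrees, a list of three; "fingers": the gripper's target within -1 to 1 (shut at 1, half-way at 0, fully open at -1). In form: [{"travel": [dx, dy, dz], "delta_rot": [wx, wy, wz], "fingers": fingers}, ...]. A call has 1 to 20 rows; each row shifts and turns the commanded pose from where the row before left it, along the tool's axes as they then stand; what a row does not reach is not made up. A row lasts 1/8 s, in which the tool goes at most 62.5 mm and 10.7 degrees, less where a joint would pass 70% of its speed; a pose out of reach is approached as far as the arm can. A call is refused whole if a number of a shift passes 62.5 or a number of a turn 10.7, either way. A call with a gripper value outside its range is refused whole. The fingers move at their own pace and stop on an object; "grip_force" is the grip in N (left out, the last holds). Time passes only in rows, so rows that do not move let the fingers close. It gives the time, the measured TCP pose, the force and the opening at its end, in the units of the state.
- manip.read_state(): the state, without advancing time (a new reading comes with each control period).
- camera(name): name is "scene" or "side" or "wrist"; returns a dict with "color" (480x640x3 uint8, red, green, blue), "z_map" (480x640 float32, mm along the optical axis (not along the pixel's ray), 0 where there is no reading), "fov_y" (degrees; the focal length in pixels is half the picture's height over the tangent of half this angle, whatever the lens; pixels are square), "cx", "cy" (the principal point, pixels), "k1" (the pictures are not rectified: a ray, as slopes to the right and down, at radius r is drawn at 1 + k1 r^2 times it, then the intrinsics apply), "world_from_camera" (4x4, takes a point from camera to world coordinates); the wrist camera has in their place "tool_from_camera" (4x4, takes a point from camera to tool coordinates, whose origin is the TCP and whose axes are the flange's). Camera axes: x right, y up, looking along -z (the intrinsics and any distortion apply to the point x, -y, -z); pixel columns grow to the right and rows downward; lengths in mm; the calibration is good to about 2 mm. A picture is of the moment at which its call begins: read the wrist's pose just before it.
- manip.sign_off(): hands the job in, once; it reports no verdict.
Trained networks look in the newest picture that a camera, given by its name, has taken for a name from the list of things; names that differ only in an ending like _2 or _b are one class to them, and where a whole thing is asked for, a point or a joint stands for the part that bears it (a point fixed in the world has none). Each returns a list of dicts, best first, with "confidence" (0 to 1); they miss things now and then, are a little off and sometimes report something else, mostly with a low value. They report only what shows in the picture. A call takes as long as a camera call.
- search_frame(name, camera): "at" ([x, y, z] in mm, in the coordinates of the camera as it stood for that picture, good to about 4 mm: the middle of the surface that is visible of it).
- masks_of(name, camera): "region" (480x640 bool, what is visible of it).
- tip_of(name, camera): "at" ([x, y, z] in mm, in the coordinates of the camera as it stood for that picture, good to about 4 mm: a listed point, or the origin of a listed thing).
The state is a dict: "clock": time; "joints": joint angles; "qd": joint speeds; "effort": joint torques, N m; "eef_pos": TCP position; "eef_rot": TCP orientation; "wrist_force": force on the tool from outside, world axes, zero at the start; "moment": the same for the moment, N m; "finger_gap": finger opening in mm.
Only numpy, scipy, OpenCV 4.12 (cv2) and the standard library are available. Lean on these libraries where they do the work, as an engineer would, in place of code of your own. Each camera call takes 0.05 s, during which the arm holds its last target. There are 200 camera calls.

## Task

Pull open the drawer of the small wooden cabinet by its brass handle and lift out the little horn anvil, keeping it upright. Set it down gently (do not drop it), standing in the middle of the round wooden block and turned about its upright axis so that its pointed horn (not the square heel) points straight over the block's red mark, and let go of it. Then push the drawer fully shut; leave the green wax in the drawer and everything else on the bench where it is.

Things in the scene. Friction and masses are not known exactly. Their poses are not given: they have to be found in the camera images.
- cabinet: Bench-top wooden cabinet fixed to the table, 240 (x) x 280 (y) x 104 mm high, with one drawer that fills its front; a medium-brown case with a dark front. Origin: centre of its underside, on the table. Its own -x axis is the way its front faces and the way the drawer slides open; z is up. Its top face is at height 104 mm; tins 30 mm high stand fixed on its rear half. Position and yaw vary.
- cabinet_drawer0 (a joint): Opening of the drawer in m: 0 is shut, grows as it slides out along the cabinet's -x, stop at 0.165. Starts shut or up to 20 mm ajar. About 1 to 2 N of sliding friction; stays where it is left, has no spring. It must be open nearly all the way (0.15 or more) to reach the anvil from above with room for the fingers.
- drawer_floor (a point): Centre of the drawer's inner floor, 22 mm above the table; moves with the drawer, axes as the cabinet's. Inside 195 mm (x) x 238 mm (y); side walls up to 82 mm, front panel (15 mm thick) up to 92 mm above the table. The anvil starts loose on this floor, upright, in the front half, horn turned roughly to +y, and rides along with the drawer.
- cabinet_drawer0_handle (a point): Middle of the drawer's brass bar handle, on the bar's axis; moves with the drawer. Round bar 11 mm thick, 120 mm long, along the cabinet's y, 66 mm above the table, 35 mm in front of the drawer's face (29 mm free behind it), 38 mm below the cabinet top. Can be pinched from above, fingers closing along the cabinet's x, opened about 24 mm so that the inner finger fits behind.
- anvil: Steel horn anvil, 0.65 to 0.9 kg, 108 mm long, 62 high, on a blue round foot 60 mm in diameter, 10 thick. Origin: centre of the foot's underside, z up. Its +x is the way the pointed horn points (tip 62 mm from the upright axis); the square heel reaches 46 mm to -x. Bright body with flat parallel sides 28 mm apart (y), x -25 to +21 mm, z 34 to 62 mm, on a thinner blue waist.
- anvil_grip (a point): Centre of the anvil's steel body, on its upright axis, 48 mm above the underside of the foot: grip here across the 28 mm width, fingers closing along the anvil's y; grips of 40 to 60 N hold it.
- anvil_horn (a point): Tip of the anvil's pointed horn, 62 mm along the anvil's +x from its axis, 48 mm above the underside of the foot.
- block: Round wooden block fixed to the table, 130 mm in diameter, 40 mm high, flat top with a light round spot of 66 mm diameter, edged by a dark line, at its centre. Origin: centre of its underside, on the table. Its own +x axis points at its red mark. Position and yaw vary.
- block_mark (a point): Outer end of the red mark: a red bar 14 mm wide on the block's rim, level with its top, running outward from 54 to 96 mm from the block's centre; this point lies 85 mm from the centre, 40 mm above the table.
- wax: Bystander: green block of carving wax, 70 x 30 x 25 mm, loose on the drawer floor at the cabinet's -y side. Origin: centre of its underside. It stays in the drawer.
- hammer: Bystander on the table: hammer with a light wooden handle, 220 mm long along its x, 26 mm thick. Origin: underside, middle of its length.
- plate: Bystander on the table: square steel bench plate, 90 x 90 x 20 mm. Origin: centre of its underside.
- jar: Bystander on the table: open glass jar 56 mm in diameter, 70 mm high, with steel burs sticking out to 100 mm. Origin: centre of its underside.
- caliper: Bystander on the table: flat steel caliper with a black slide, 180 mm long along its x, 8 mm thick. Origin: underside, middle of its length.

How it is judged:
By the outcome, as a careful person would: the job done as asked, in the order asked, and still so for the second after the job is handed in, with the robot touching nothing.
It also fails if it takes over 64 s, if anything falls off the work surface, if the arm or the gripper's body presses on something with over 40 N, if the wrist force passes 120 N, or if a joint passes its speed limit or range.

## Working session

There is one attempt and no reset: what is moved stays moved. The work goes in short steps, Python scripts to look and compute and a tool call to move; the robot and the scene stay as the last step left them, time stands still between calls to the robot, and variables do not carry over. Pictures are saved under pics/ and viewed, about 8 in all and at most 12, crops included, and the job is handed in when it is done.

Besides the shell and the picture viewer there is one more tool, called after "Request:" by a JSON object that holds its "name" and its "arguments", one argument or row to a line. send_rows: Moves the arm, as the interface text tells. Its arguments: {"type":"object","properties":{"plan":{"type":"array"},"grip_force":{"type":"number"}},"required":["plan"]}

```bash
ls; mkdir -p pics; cat > h.py <<'E'
import numpy as np, cv2
from cell import manip, camera, search_frame, masks_of, tip_of
from scipy.spatial.transform import Rotation as R
def toolT():
    s=manip.read_state(); T=np.eye(4); T[:3,:3]=R.from_euler('xyz',s['eef_rot']).as_matrix(); T[:3,3]=s['eef_pos']; return T
def shot(n,save=None):
    T=toolT(); c=camera(n)
    c['W']=c['world_from_camera'] if 'world_from_camera' in c else T@c['tool_from_camera']
    if save: cv2.imwrite('pics/'+save,c['color'][:,:,::-1])
    return c
def w(c,p): return (np.array(c['W'])@np.r_[p,1])[:3]
def find(c,cam,name,f=tip_of,n=2):
    return [(np.round(w(c,d['at']),1).tolist(),round(d['confidence'],2)) for d in f(name,cam)[:n]]
def cloud(c):
    f=240/np.tan(np.radians(c['fov_y'])/2); v,u=np.mgrid[:480,:640]
    pts=np.stack([(u-c['cx'])/f,(v-c['cy'])/f],-1).reshape(-1,2)
    q=pts.copy()
    for _ in range(20): q=pts/(1+c['k1']*(q**2).sum(1,keepdims=True))
    z=c['z_map'].reshape(-1,1); P=np.c_[q[:,:1]*z,-q[:,1:]*z,-z]
    W=np.array(c['W']); return (P@W[:3,:3].T+W[:3,3]).reshape(480,640,3)
E
python3 - <<'E'
from h import *
s=manip.read_state(); print(s, manip.tip_reach)
for cam in ['scene','side']:
    c=shot(cam,cam+'0.png'); print(cam)
    for n in ['cabinet','cabinet_drawer0_handle','drawer_floor','anvil','anvil_grip','anvil_horn','block','block_mark','wax','hammer','plate','jar','caliper']:
        print(n,find(c,cam,n))
import cv2
a=np.vstack([cv2.imread('pics/scene0.png'),cv2.imread('pics/side0.png')]); cv2.imwrite('pics/a.png',cv2.resize(a,(400*1,600)))
E
```

```text
pics
{'clock': 0.0, 'joints': array([ 1.05442692e+00,  3.00422189e-01,  1.52156377e+00, -2.47064546e-05,
        1.32069704e+00, -6.65863154e-02]), 'qd': array([ 0.00080892,  0.00084979,  0.00073582,  0.00129224, -0.00041425,
       -0.00214317]), 'effort': array([-1.12049293e-03, -5.31815064e+01, -3.52725792e+01,  7.07434723e-02,
        2.44842202e-02, -1.25744891e-04]), 'eef_pos': array([239.00911003, 495.09319014, 223.92046898]), 'eef_rot': array([-3.14050313e+00, -4.86708220e-05,  2.69181567e+00]), 'wrist_force': array([ 0.50277795, -0.72330929, -0.42765902]), 'moment': array([ 0.03911199, -0.0144087 ,  0.00664613]), 'finger_gap': 94.08960845900464} 19.0
scene
cabinet [([784.4, 177.1, 3.4], 0.62)]
cabinet_drawer0_handle [([610.8, 173.5, 64.1], 0.58)]
drawer_floor []
anvil []
anvil_grip [([782.9, 176.5, 2.0], 0.67)]
anvil_horn []
block [([491.2, -221.6, -0.0], 0.79)]
block_mark [([567.2, -192.9, 37.9], 0.8), ([606.0, 171.8, 65.5], 0.2)]
wax [([664.4, -420.2, 0.6], 0.25)]
hammer [([442.6, -499.1, -0.0], 0.8)]
plate [([726.7, -208.6, -2.9], 0.75)]
jar [([666.7, -416.3, 3.2], 0.85)]
caliper [([481.1, 517.6, 2.7], 0.57)]
side
cabinet [([781.7, 174.3, -3.5], 0.82), ([438.8, -507.7, 1.9], 0.36)]
cabinet_drawer0_handle [([609.3, 168.1, 67.7], 0.83), ([490.5, -227.5, 2.0], 0.42)]
drawer_floor []
anvil []
anvil_grip []
anvil_horn []
block [([488.6, -228.7, 1.6], 0.61)]
block_mark [([569.7, -195.8, 43.6], 0.56)]
wax []
hammer [([438.2, -507.0, -0.5], 0.64)]
plate [([724.6, -209.5, 2.1], 0.7), ([567.0, -193.7, 42.5], 0.59)]
jar [([665.0, -419.0, 1.7], 0.82)]
caliper [([479.2, 513.0, 0.7], 0.49)]
```

```bash
python3 - <<'E'
from h import *
for cam in ['scene','side']:
    c=shot(cam); P=cloud(c); m=P[(abs(P[...,2]-104)<5)&(P[...,0]>550)&(P[...,1]>-30)&(P[...,1]<380)][:,:2]
    r=cv2.minAreaRect(m.astype(np.float32)); print(cam,'top',r)
    k=masks_of('cabinet_drawer0_handle',cam); 
    for d in k[:2]:
        q=P[d['region']&(c['z_map']>0)]
        print(d['confidence'],len(q),q.min(0),q.max(0))
    # handle: region in front
    q=P[(abs(P[...,2]-66)<8)&(P[...,0]>560)&(P[...,0]<640)&(P[...,1]>80)&(P[...,1]<270)][:,:2]
    print(len(q)); l=cv2.fitLine(q.astype(np.float32),cv2.DIST_HUBER,0,.01,.01).ravel() if len(q) else 0; print('line',l, q.min(0),q.max(0))
    q=P[(P[...,2]>37)&(P[...,2]<44)&(np.hypot(P[...,0]-490,P[...,1]+225)<72)]; print('block',cv2.minEnclosingCircle(q[:,:2].astype(np.float32)),len(q))
    C=c['color'].astype(int); red=(C[...,0]>120)&(C[...,1]<80)&(C[...,2]<80)&(np.hypot(P[...,0]-490,P[...,1]+225)<110)
    q=P[red]; print('red',len(q),np.median(q,0), cv2.minAreaRect(q[:,:2].astype(np.float32)))
    C=c['color']; g=cv2.cvtColor(C,cv2.COLOR_RGB2HSV)
E
```

```text
scene top ((787.9467163085938, 176.81317138671875), (230.30255126953125, 282.5798645019531), 2.2749688625335693)
0.81 841 [534.24065555  33.47168082  -2.00881887] [678.64024658 307.1024598  108.28495476]
145
line [ 3.5071168e-02 -9.9938482e-01  6.1214539e+02  1.6467091e+02] [603.12835176 104.1550481 ] [624.82618403 232.7913475 ]
block ((493.6190185546875, -221.19154357910156), 67.7442398071289) 1026
red 84 [ 564.43821648 -198.33031932   41.48362852] ((562.4138793945312, -194.2278289794922), (45.039188385009766, 22.31084442138672), 14.93587875366211)
side top ((772.6004638671875, 173.139892578125), (252.20474243164062, 297.5195007324219), 2.5260236263275146)
0.68 1104 [598.52765264  24.87786141  15.79958976] [703.4105158  301.97287591 100.49305998]
144
line [1.6130894e-01 9.8690397e-01 6.1440845e+02 1.6203616e+02] [597.66218077  98.47636907] [639.97718889 269.59329889]
block ((492.29779052734375, -228.54202270507812), 68.30438232421875) 1133
red 67 [ 562.57534881 -203.91009966   40.04253915] ((561.646728515625, -203.5695343017578), (40.75393295288086, 16.795150756835938), 10.752039909362793)
```

View pics/a.png

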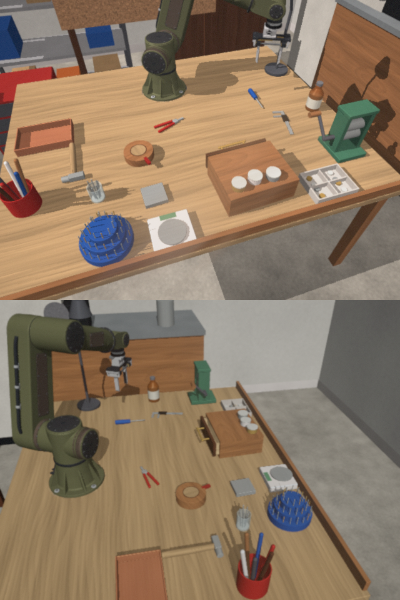

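Request:
{"name": "send_rows", "arguments": {
  "plan": [
    {"travel":[0,0,0],"delta_rot":[0,0,10.3],"fingers":-1},
    {"travel":[0,0,0],"delta_rot":[0,0,10.3],"fingers":-1},
    {"travel":[0,0,0],"delta_rot":[0,0,10.3],"fingers":-1},
    {"travel":[0,0,0],"delta_rot":[0,0,10.3],"fingers":-1},
    {"travel":[0,0,0],"delta_rot":[0,0,10.3],"fingers":-1},
    {"travel":[0,0,0],"delta_rot":[0,0,10.5],"fingers":-1},
    {"travel":[-28,28,0],"delta_rot":[0,0,0],"fingers":-1},
    {"travel":[-28,28,0],"delta_rot":[0,0,0],"fingers":-1},
    {"travel":[-28,28,0],"delta_rot":[0,0,0],"fingers":-1},
    {"travel":[-28,28,0],"delta_rot":[0,0,0],"fingers":-1},
    {"travel":[-28,28,0],"delta_rot":[0,0,0],"fingers":0.45},
    {"travel":[-28,28,0],"delta_rot":[0,0,0],"fingers":0.45},
    {"travel":[-28,28,0],"delta_rot":[0,0,0],"fingers":0.45},
    {"travel":[-28,28,0],"delta_rot":[0,0,0],"fingers":0.45},
    {"travel":[-28,28,0],"delta_rot":[0,0,0],"fingers":0.45},
    {"travel":[-28,28,0],"delta_rot":[0,0,0],"fingers":0.45},
    {"travel":[-28,28,0],"delta_rot":[0,0,0],"fingers":0.45},
    {"travel":[-28,28,0],"delta_rot":[0,0,0],"fingers":0.45},
    {"travel":[0,0,0],"delta_rot":[0,0,0],"fingers":0.45},
    {"travel":[0,0,0],"delta_rot":[0,0,0],"fingers":0.45}
  ]
}}

```text
clock: 4.1
eef_pos: [587.6, 172.9, 224.3]
eef_rot: [-3.141, -0.0, 1.61]
wrist_force: [-0.4, 0.2, 0.6]
finger_gap: 26.0
```

```bash
python3 - <<'E'
from h import *
s=manip.read_state(); print(s['clock'],s['eef_pos'],s['eef_rot'],s['finger_gap'],s['wrist_force'])
c=shot('wrist','w1.png'); print(c['tool_from_camera'])
for n in ['cabinet','cabinet_drawer0_handle','block_mark']: print(n,find(c,'wrist',n))
P=cloud(c)
m=P[(abs(P[...,2]-104)<4)][:,:2]
if len(m): print('top',cv2.minAreaRect(m.astype(np.float32)))
q=P[(abs(P[...,2]-69)<5)]; q=q[(q[:,0]<625)&(q[:,0]>590)]
print(len(q),q.min(0),q.max(0),np.median(q,0),cv2.fitLine(q[:,:2].astype(np.float32),cv2.DIST_HUBER,0,.01,.01).ravel())
E
```

```text
4.1 [587.5698756  172.93758204 224.29720436] [-3.14115533e+00 -6.68512430e-05  1.60969486e+00] 26.006874977632634 [-0.42575537  0.24517371  0.59591135]
[[ 3.21837999e-04  9.68203244e-01  2.50164695e-01  7.29692740e+01]
 [ 9.99999184e-01 -6.20819997e-04  1.11623344e-03  1.39678137e-01]
 [ 1.23604809e-03  2.50164132e-01 -9.68202654e-01 -1.60417561e+02]
 [ 0.00000000e+00  0.00000000e+00  0.00000000e+00  1.00000000e+00]]
cabinet [([782.6, 177.4, 3.3], 0.58)]
cabinet_drawer0_handle [([606.9, 171.6, 64.2], 0.81)]
block_mark []
top ((752.324462890625, 193.16920471191406), (159.1964111328125, 242.02891540527344), 2.5571465492248535)
2198 [599.56119063 103.46293236  65.07124659] [624.98991508 233.04654918  73.75652142] [607.24652476 182.65685614  70.56231139] [ 1.4709375e-02 -9.9989182e-01  6.0721399e+02  1.7375618e+02]
```

View pics/w1.png

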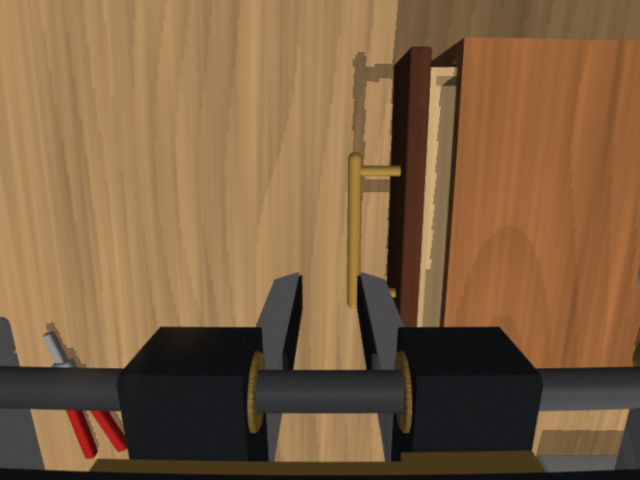

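Request:
{"name": "send_rows", "arguments": {
  "plan": [
    {"travel":[0,19.5,10],"delta_rot":[0,0,0],"fingers":0.45},
    {"travel":[0,0,28],"delta_rot":[0,0,0],"fingers":0.45},
    {"travel":[0,0,30],"delta_rot":[0,0,0],"fingers":0.45},
    {"travel":[0,0,30],"delta_rot":[0,0,0],"fingers":0.45},
    {"travel":[0,0,20],"delta_rot":[0,0,0],"fingers":0.45},
    {"travel":[0,0,20],"delta_rot":[0,0,0],"fingers":0.45},
    {"travel":[0,0,20],"delta_rot":[0,0,0],"fingers":0.45},
    {"travel":[0,0,0],"delta_rot":[0,0,0],"fingers":0.45},
    {"travel":[0,0,0],"delta_rot":[0,0,0],"fingers":1},
    {"travel":[0,0,0],"delta_rot":[0,0,0],"fingers":1},
    {"travel":[0,0,0],"delta_rot":[0,0,0],"fingers":1},
    {"travel":[0,0,0],"delta_rot":[0,0,0],"fingers":1}
  ],
  "grip_force": 20
}}

```text
clock: 5.8
eef_pos: [607.9, 173.5, 67.4]
eef_rot: [3.14, -0.0, 1.61]
wrist_force: [-0.6, 0.2, 5.9]
finger_gap: 10.2
```

Request:
{"name": "send_rows", "arguments": {
  "plan": [
    {"travel":[0,-3,0],"delta_rot":[0,0,0],"fingers":1},
    {"travel":[0,-6,0],"delta_rot":[0,0,0],"fingers":1},
    {"travel":[0,-9,0],"delta_rot":[0,0,0],"fingers":1},
    {"travel":[0,-11,0],"delta_rot":[0,0,0],"fingers":1},
    {"travel":[0,-11,0],"delta_rot":[0,0,0],"fingers":1},
    {"travel":[0,-11,0],"delta_rot":[0,0,0],"fingers":1},
    {"travel":[0,-11,0],"delta_rot":[0,0,0],"fingers":1},
    {"travel":[0,-11,0],"delta_rot":[0,0,0],"fingers":1},
    {"travel":[0,-11,0],"delta_rot":[0,0,0],"fingers":1},
    {"travel":[0,-11,0],"delta_rot":[0,0,0],"fingers":1},
    {"travel":[0,-11,0],"delta_rot":[0,0,0],"fingers":1},
    {"travel":[0,-11,0],"delta_rot":[0,0,0],"fingers":1},
    {"travel":[0,-9,0],"delta_rot":[0,0,0],"fingers":1},
    {"travel":[0,-7,0],"delta_rot":[0,0,0],"fingers":1},
    {"travel":[0,-5,0],"delta_rot":[0,0,0],"fingers":1},
    {"travel":[0,-3,0],"delta_rot":[0,0,0],"fingers":1},
    {"travel":[0,0,0],"delta_rot":[0,0,0],"fingers":1}
  ]
}}

```text
clock: 7.92
eef_pos: [466.9, 167.7, 67.3]
eef_rot: [3.14, 0.0, 1.61]
wrist_force: [-0.9, -4.0, 9.0]
finger_gap: 10.2
```

Request:
{"name": "send_rows", "arguments": {
  "plan": [
    {"travel":[0,-2,0],"delta_rot":[0,0,0],"fingers":1},
    {"travel":[0,-2,0],"delta_rot":[0,0,0],"fingers":1},
    {"travel":[0,0,0],"delta_rot":[0,0,0],"fingers":1}
  ]
}}

```text
clock: 8.3
eef_pos: [463.0, 167.5, 67.3]
eef_rot: [3.14, 0.0, 1.61]
wrist_force: [-0.5, -4.3, 9.3]
finger_gap: 10.1
```

Request:
{"name": "send_rows", "arguments": {
  "plan": [
    {"travel":[0,0,0],"delta_rot":[0,0,0],"fingers":0.45},
    {"travel":[0,0,0],"delta_rot":[0,0,0],"fingers":0.45},
    {"travel":[0,0,0],"delta_rot":[0,0,0],"fingers":0.45},
    {"travel":[0,0,-15],"delta_rot":[0,0,0],"fingers":0.45},
    {"travel":[0,0,-30],"delta_rot":[0,0,0],"fingers":0.45},
    {"travel":[0,0,-40],"delta_rot":[0,0,0],"fingers":0.45},
    {"travel":[0,15,-40],"delta_rot":[0,0,0],"fingers":-0.2},
    {"travel":[0,30,-35],"delta_rot":[0,0,0],"fingers":-0.2},
    {"travel":[0,30,-20],"delta_rot":[0,0,0],"fingers":-0.2},
    {"travel":[0,15,0],"delta_rot":[0,0,0],"fingers":-0.2},
    {"travel":[0,0,0],"delta_rot":[0,0,0],"fingers":-0.2}
  ]
}}

```text
clock: 9.68
eef_pos: [552.7, 171.1, 246.9]
eef_rot: [3.142, 0.0, 1.609]
wrist_force: [-0.4, -0.5, -0.7]
finger_gap: 56.5
```

```bash
python3 - <<'E'
from h import *
s=manip.read_state(); print(s['clock'],s['eef_pos'],s['eef_rot'],s['finger_gap'],s['wrist_force'])
c=shot('wrist','w2.png')
for n in ['cabinet','cabinet_drawer0_handle','drawer_floor','anvil','anvil_grip','anvil_horn','wax']: print(n,find(c,'wrist',n))
P=cloud(c); np.save('P2.npy',P)
m=P[(abs(P[...,2]-84)<4)&(abs(P[...,0]-560)<70)&(P[...,1]>90)&(P[...,1]<265)]
print('z84 n',len(m))
if len(m): print(cv2.minAreaRect(m[:,:2].astype(np.float32)),np.median(m,0))
for d in masks_of('anvil','wrist')[:1]:
    q=P[d['region']]; t=q[abs(q[:,2]-84)<5]; print('mask',d['confidence'],cv2.minAreaRect(t[:,:2].astype(np.float32)))
    cv2.imwrite('pics/am.png',d['region']*np.uint8(255))
E
```

```text
9.675 [552.66398224 171.09375414 246.87986532] [3.14151059e+00 3.07498985e-06 1.60935974e+00] 56.54614056178888 [-0.3902542  -0.52898375 -0.71390716]
cabinet [([781.2, 176.5, -0.6], 0.95)]
cabinet_drawer0_handle [([462.9, 164.4, 65.8], 0.93)]
drawer_floor []
anvil [([602.9, 170.2, 21.1], 0.82)]
anvil_grip [([604.2, 172.4, 70.2], 0.85)]
anvil_horn [([622.6, 232.0, 67.4], 0.85)]
wax []
z84 n 4647
((568.4242553710938, 179.8094482421875), (112.59923553466797, 175.03843688964844), 2.4925036430358887) [593.8189162  168.05702971  83.35519747]
mask 0.94 ((605.622802734375, 170.70361328125), (90.45446014404297, 28.42251205444336), 74.91004943847656)
```

View pics/w2.png

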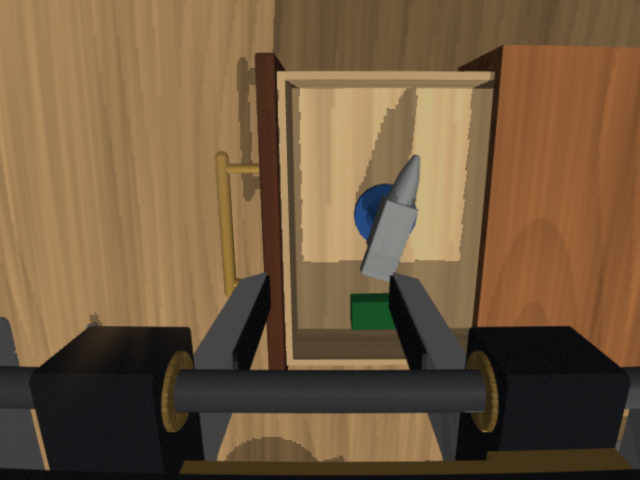

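```bash
python3 - <<'E'
from h import *
P=cloud(shot('wrist')); 
m=cv2.imread('pics/am.png',0)>0; q=P[m]
t=q[(abs(q[:,2]-84)<4)]; print(len(t),np.median(t[:,2]))
a=np.radians(np.arange(68,82,.5)); c=np.array([605,171.5])
for A in a:
    d=np.array([np.cos(A),np.sin(A)]);n=np.array([-d[1],d[0]]); u=(t[:,:2]-c)@d; v=(t[:,:2]-c)@n
    b=abs(u+2)<23; vv=v[b]
    lo,hi=np.percentile(vv,[3,97]); print(round(np.degrees(A),1),round(hi-lo,2),round((hi+lo)/2,2),np.percentile(u,[1,99]).round(1))
E
```

```text
2788 83.95652915195126
68.0 27.1 -0.39 [-44.2  34.5]
68.5 26.98 -0.36 [-44.2  34.5]
69.0 26.8 -0.39 [-44.2  34.5]
69.5 26.58 -0.35 [-44.2  34.5]
70.0 26.51 -0.33 [-44.2  34.5]
70.5 26.38 -0.33 [-44.2  34.5]
71.0 26.3 -0.32 [-44.2  34.5]
71.5 26.17 -0.29 [-44.2  34.5]
72.0 26.1 -0.27 [-44.3  34.5]
72.5 26.07 -0.23 [-44.3  34.5]
73.0 26.02 -0.24 [-44.3  34.5]
73.5 26.06 -0.23 [-44.3  34.5]
74.0 26.1 -0.23 [-44.3  34.5]
74.5 26.12 -0.22 [-44.3  34.5]
75.0 26.08 -0.18 [-44.3  34.5]
75.5 26.04 -0.16 [-44.3  34.5]
76.0 26.06 -0.2 [-44.3  34.5]
76.5 26.12 -0.19 [-44.3  34.5]
77.0 26.07 -0.14 [-44.3  34.5]
77.5 26.18 -0.15 [-44.3  34.5]
78.0 26.32 -0.15 [-44.3  34.5]
78.5 26.44 -0.13 [-44.2  34.5]
79.0 26.56 -0.1 [-44.2  34.5]
79.5 26.81 -0.08 [-44.1  34.4]
80.0 27.03 -0.05 [-44.1  34.4]
80.5 27.15 0.01 [-44.   34.3]
81.0 27.37 0.03 [-44.   34.3]
81.5 27.55 0.05 [-43.9  34.2]
```

Request:
{"name": "send_rows", "arguments": {
  "plan": [
    {"travel":[0,0,0],"delta_rot":[0,0,8.8],"fingers":-0.2},
    {"travel":[0,0,0],"delta_rot":[0,0,8.8],"fingers":-0.2},
    {"travel":[7,25,10],"delta_rot":[0,0,0],"fingers":-0.2},
    {"travel":[7,25,22],"delta_rot":[0,0,0],"fingers":-0.2},
    {"travel":[0,0,30],"delta_rot":[0,0,0],"fingers":-0.2},
    {"travel":[0,0,30],"delta_rot":[0,0,0],"fingers":-0.2},
    {"travel":[0,0,30],"delta_rot":[0,0,0],"fingers":-0.2},
    {"travel":[0,0,25],"delta_rot":[0,0,0],"fingers":-0.2},
    {"travel":[0,0,18],"delta_rot":[0,0,0],"fingers":-0.2},
    {"travel":[0,0,12],"delta_rot":[0,0,0],"fingers":-0.2},
    {"travel":[0,0,0],"delta_rot":[0,0,0],"fingers":-0.2}
  ]
}}

```text
clock: 11.55
eef_pos: [604.2, 171.4, 69.0]
eef_rot: [-3.141, 0.0, 1.303]
wrist_force: [0.4, 0.6, 0.0]
finger_gap: 56.5
```

Request:
{"name": "send_rows", "arguments": {
  "plan": [
    {"travel":[0,0,0],"delta_rot":[0,0,0],"fingers":1},
    {"travel":[0,0,0],"delta_rot":[0,0,0],"fingers":1},
    {"travel":[0,0,0],"delta_rot":[0,0,0],"fingers":1},
    {"travel":[0,0,0],"delta_rot":[0,0,0],"fingers":1},
    {"travel":[0,0,0],"delta_rot":[0,0,0],"fingers":1}
  ],
  "grip_force": 50
}}

```text
clock: 12.18
eef_pos: [604.7, 171.4, 70.0]
eef_rot: [3.141, -0.0, 1.303]
wrist_force: [0.4, -1.3, 4.6]
finger_gap: 27.6
```

Request:
{"name": "send_rows", "arguments": {
  "plan": [
    {"travel":[0,0,-3],"delta_rot":[0,0,0],"fingers":1},
    {"travel":[0,0,-8],"delta_rot":[0,0,0],"fingers":1},
    {"travel":[0,0,-12],"delta_rot":[0,0,0],"fingers":1},
    {"travel":[0,0,-16],"delta_rot":[0,0,0],"fingers":1},
    {"travel":[0,0,-20],"delta_rot":[0,0,0],"fingers":1},
    {"travel":[0,0,-20],"delta_rot":[0,0,0],"fingers":1},
    {"travel":[0,0,-20],"delta_rot":[0,0,0],"fingers":1},
    {"travel":[0,0,-20],"delta_rot":[0,0,0],"fingers":1},
    {"travel":[0,0,-15],"delta_rot":[0,0,0],"fingers":1},
    {"travel":[0,0,-6],"delta_rot":[0,0,0],"fingers":1},
    {"travel":[0,0,0],"delta_rot":[0,0,0],"fingers":1}
  ]
}}

```text
clock: 13.55
eef_pos: [604.3, 171.4, 209.5]
eef_rot: [3.142, -0.0, 1.302]
wrist_force: [0.3, 0.4, -8.2]
finger_gap: 27.4
```

Request:
{"name": "send_rows", "arguments": {
  "plan": [
    {"travel":[0,0,0],"delta_rot":[0,0,5],"fingers":1},
    {"travel":[0,0,0],"delta_rot":[0,0,9],"fingers":1},
    {"travel":[0,0,0],"delta_rot":[0,0,9],"fingers":1},
    {"travel":[0,0,0],"delta_rot":[0,0,9],"fingers":1},
    {"travel":[0,0,0],"delta_rot":[0,0,9],"fingers":1},
    {"travel":[0,0,0],"delta_rot":[0,0,8],"fingers":1},
    {"travel":[0,0,0],"delta_rot":[0,0,5],"fingers":1}
  ]
}}

```text
clock: 14.42
eef_pos: [604.1, 171.4, 208.4]
eef_rot: [-3.141, 0.002, 0.356]
wrist_force: [0.7, -0.7, -9.3]
finger_gap: 27.7
```

Request:
{"name": "send_rows", "arguments": {
  "plan": [
    {"travel":[-8,8,0],"delta_rot":[0,0,0],"fingers":1},
    {"travel":[-16,16,0],"delta_rot":[0,0,0],"fingers":1},
    {"travel":[-25,25.7,0],"delta_rot":[0,0,0],"fingers":1},
    {"travel":[-25,25.7,0],"delta_rot":[0,0,0],"fingers":1},
    {"travel":[-25,25.7,0],"delta_rot":[0,0,0],"fingers":1},
    {"travel":[-25,25.7,0],"delta_rot":[0,0,0],"fingers":1},
    {"travel":[-25,25.7,0],"delta_rot":[0,0,0],"fingers":1},
    {"travel":[-25,25.7,0],"delta_rot":[0,0,0],"fingers":1},
    {"travel":[-25,25.7,0],"delta_rot":[0,0,0],"fingers":1},
    {"travel":[-25,25.7,0],"delta_rot":[0,0,0],"fingers":1},
    {"travel":[-25,25.7,0],"delta_rot":[0,0,0],"fingers":1},
    {"travel":[-25,25.7,0],"delta_rot":[0,0,0],"fingers":1},
    {"travel":[-25,25.7,0],"delta_rot":[0,0,0],"fingers":1},
    {"travel":[-16,16,0],"delta_rot":[0,0,0],"fingers":1},
    {"travel":[-8,8,0],"delta_rot":[0,0,0],"fingers":1},
    {"travel":[0,0,0],"delta_rot":[0,0,0],"fingers":1},
    {"travel":[0,0,0],"delta_rot":[0,0,0],"fingers":1}
  ]
}}

```text
clock: 16.55
eef_pos: [418.8, -251.2, 209.4]
eef_rot: [-3.141, -0.0, 0.361]
wrist_force: [0.3, 0.6, -8.1]
finger_gap: 27.7
```

```bash
python3 - <<'E'
from h import *
from scipy.optimize import least_squares
s=manip.read_state(); T=toolT(); print(s['clock'],s['eef_pos'],s['eef_rot'],s['finger_gap'],s['wrist_force'])
c=shot('wrist','w3.png')
for n in ['block','block_mark','anvil','anvil_grip','anvil_horn']: print(n,find(c,'wrist',n))
P=cloud(c); np.save('P3.npy',P)
C=c['color'].astype(int); red=(C[...,0]>110)&(C[...,1]<80)&(C[...,2]<80)&(abs(P[...,2]-40)<8)
q=P[red]; print('red',len(q),q.mean(0),cv2.minAreaRect(q[:,:2].astype(np.float32)))
for d in masks_of('block','wrist')[:1]:
    t=P[d['region']&(abs(P[...,2]-40)<4)&~red]; h=cv2.convexHull(t[:,:2].astype(np.float32))[:,0]
    f=least_squares(lambda p:np.hypot(*(h-p[:2]).T)-65,[492,-224],loss='soft_l1'); print('circ',f.x,np.sort(abs(f.fun)).round(1)[-12:],len(h))
    print('red dir',np.degrees(np.arctan2(*(q[:,:2].mean(0)-f.x)[::-1])))
Ti=np.linalg.inv(T)
for d in masks_of('anvil','wrist')[:1]:
    t=P[d['region']]; t=t@Ti[:3,:3].T+Ti[:3,3]; print('anvil tool frame',t.min(0),t.max(0)); 
    b=t[(abs(t[:,2]+14)<5)]; print(cv2.minAreaRect(b[:,:2].astype(np.float32)) if len(b)>5 else len(b))
E
```

```text
16.55 [ 418.7925172  -251.18664739  209.38442235] [-3.14140154e+00 -5.89040445e-05  3.61107248e-01] 27.6789700117109 [ 0.25903229  0.63994404 -8.08683587]
block [([487.6, -227.8, -2.0], 0.58)]
block_mark [([568.5, -198.7, 38.2], 0.7)]
anvil [([416.5, -252.2, 161.2], 0.96)]
anvil_grip [([417.7, -249.0, 210.5], 0.86), ([416.7, -250.3, 162.1], 0.2)]
anvil_horn [([474.6, -225.6, 207.6], 0.8)]
red 1395 [ 541.04520432 -206.21976566   40.41491657] ((403.226806640625, -362.48175048828125), (479.3555908203125, 126.08021545410156), 57.81907653808594)
circ [ 491.3920898  -224.84183217] [ 0.7  0.8  0.8  0.9  0.9  0.9  1.   1.   1.1  1.4  1.9 27.3] 45
red dir 20.558218798606983
anvil tool frame [-135.08425265  -29.86895784 -160.41743625] [ 72.79792633  34.81116279 209.19856723]
((-0.34154510498046875, -0.3403024673461914), (27.939302444458008, 94.02887725830078), 89.64117431640625)
```

View pics/w3.png

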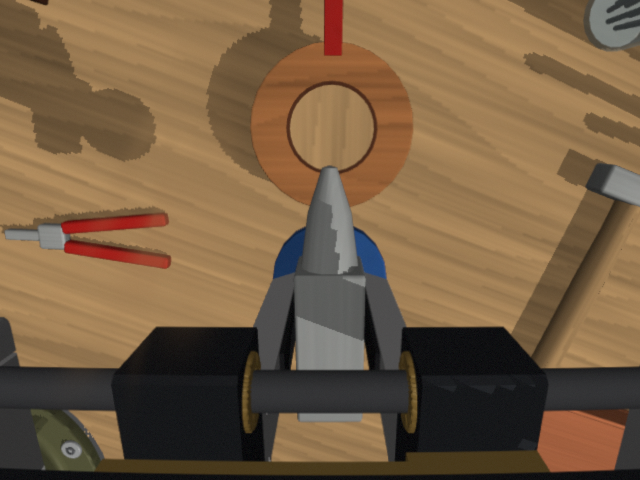

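```bash
python3 - <<'E'
from h import *
from scipy.optimize import least_squares
P=np.load('P3.npy'); I=cv2.imread('pics/w3.png'); C=I[:,:,::-1].astype(int)
red=(C[...,0]>110)&(C[...,1]<80)&(C[...,2]<80)&(abs(P[...,2]-40)<8)&(np.hypot(P[...,0]-491.4,P[...,1]+224.8)<110)
q=P[red][:,:2]; ctr=np.array([491.4,-224.8]); print(len(q),q.mean(0),np.degrees(np.arctan2(*(q.mean(0)-ctr)[::-1])))
g=C.sum(2); d=np.hypot(P[...,0]-ctr[0],P[...,1]-ctr[1]); ring=(d>26)&(d<42)&(abs(P[...,2]-40)<6)
m=ring&(g<np.percentile(g[ring],12)); h=P[m][:,:2]
f=least_squares(lambda p:np.hypot(*(h-p[:2]).T)-p[2],[*ctr,33],loss='soft_l1'); print('ring',f.x,len(h),np.median(abs(f.fun)), np.degrees(np.arctan2(*(q.mean(0)-f.x[:2])[::-1])))
l=cv2.fitLine(q.astype(np.float32),cv2.DIST_HUBER,0,.01,.01).ravel(); print('red line',np.degrees(np.arctan2(l[1],l[0])))
E
```

```text
1370 [ 544.91097886 -199.6161335 ] 25.20307790662555
ring [ 490.64260622 -225.06145828   34.52017331] 633 0.4776719416973023 25.120915458804706
red line -3.59814
```

```bash
python3 - <<'E'
from h import *
P=np.load('P3.npy'); C=cv2.imread('pics/w3.png')[:,:,::-1].astype(int)
red=(C[...,0]>110)&(C[...,1]<60)&(C[...,2]<60); red[60:]=0; red[:,:300]=0; red[:,365:]=0
q=P[red]; print(len(q),q.min(0),q.max(0),q.mean(0)); q=q[:,:2]
for ctr in ([491.4,-224.8],[490.6,-225.1]): print(np.degrees(np.arctan2(*(q.mean(0)-ctr)[::-1])))
l=cv2.fitLine(q.astype(np.float32),cv2.DIST_HUBER,0,.01,.01).ravel(); print(np.degrees(np.arctan2(l[1],l[0])))
E
```

```text
984 [ 486.76399989 -225.14513613   38.09238526] [ 580.2043246  -187.83254744  369.80621566] [ 559.67618022 -200.09559128   41.57536013]
19.891672282032843
19.89939905087862
19.256643
```

Request:
{"name": "send_rows", "arguments": {
  "plan": [
    {"travel":[8,0,0],"delta_rot":[0,0,0.9],"fingers":1},
    {"travel":[16,0,0],"delta_rot":[0,0,0],"fingers":1},
    {"travel":[20,0,0],"delta_rot":[0,0,0],"fingers":1},
    {"travel":[18,0,5],"delta_rot":[0,0,0],"fingers":1},
    {"travel":[11,0,12],"delta_rot":[0,0,0],"fingers":1},
    {"travel":[4,0,20],"delta_rot":[0,0,0],"fingers":1},
    {"travel":[0,0,22],"delta_rot":[0,0,0],"fingers":1},
    {"travel":[0,0,20],"delta_rot":[0,0,0],"fingers":1},
    {"travel":[0,0,14],"delta_rot":[0,0,0],"fingers":1},
    {"travel":[0,0,10],"delta_rot":[0,0,0],"fingers":1},
    {"travel":[0,0,5],"delta_rot":[0,0,0],"fingers":1},
    {"travel":[0,0,3],"delta_rot":[0,0,0],"fingers":1},
    {"travel":[0,0,0],"delta_rot":[0,0,0],"fingers":1},
    {"travel":[0,0,0],"delta_rot":[0,0,0],"fingers":1}
  ]
}}

```text
clock: 18.7
eef_pos: [491.2, -225.8, 98.8]
eef_rot: [3.141, -0.0, 0.344]
wrist_force: [-0.2, 0.4, -8.1]
finger_gap: 27.3
```

```bash
python3 - <<'E'
from h import *
s=manip.read_state(); T=toolT(); print(s['eef_pos'],s['eef_rot'],s['wrist_force'])
c=shot('wrist','w4.png'); P=cloud(c); C=c['color'].astype(int)
for n in ['block','block_mark','anvil','anvil_grip','anvil_horn']: print(n,find(c,'wrist',n))
cc=shot('scene')
for n in ['block','block_mark','anvil','anvil_horn']: print('sc',n,find(cc,'scene',n))
cc=shot('side','s4.png')
for n in ['block','block_mark','anvil','anvil_horn']: print('si',n,find(cc,'side',n))
E
```

```text
[ 491.2069005  -225.82733985   98.83817248] [ 3.14107658e+00 -4.62644308e-04  3.44257796e-01] [-0.20933173  0.42762128 -8.06618535]
block []
block_mark [([566.5, -200.0, 37.5], 0.84)]
anvil [([489.4, -225.4, 50.2], 0.77)]
anvil_grip [([492.5, -222.4, 102.7], 0.92)]
anvil_horn [([547.2, -202.2, 97.0], 0.87)]
sc block [([492.9, -221.9, 0.2], 0.97)]
sc block_mark [([568.1, -195.8, 36.7], 0.97)]
sc anvil [([489.1, -220.2, 49.2], 0.61)]
sc anvil_horn [([551.3, -203.9, 102.0], 0.65)]
si block []
si block_mark [([547.3, -208.7, 99.4], 0.73), ([566.8, -197.9, 38.1], 0.71)]
si anvil [([489.7, -224.3, 46.3], 0.82), ([546.3, -206.4, 95.0], 0.7)]
si anvil_horn [([569.0, -197.1, 40.2], 0.59), ([546.9, -206.0, 98.3], 0.58)]
```

View pics/w4.png

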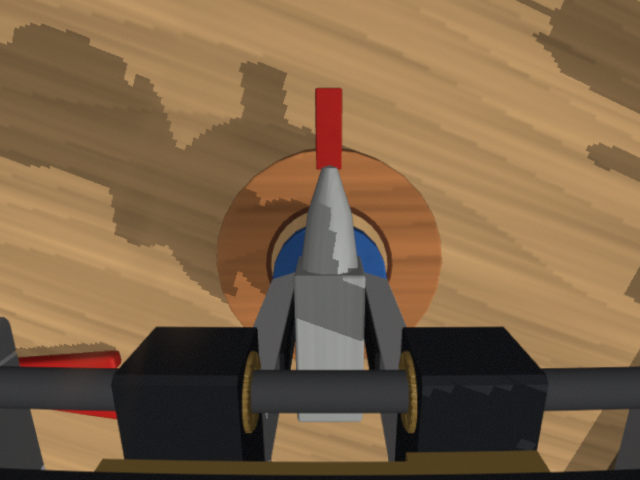

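```bash
python3 - <<'E'
from h import *
from scipy.optimize import least_squares
T=toolT(); c=shot('wrist'); P=cloud(c); C=c['color'].astype(int); Ti=np.linalg.inv(T); Q=P@Ti[:3,:3].T+Ti[:3,3]
red=(C[...,0]>110)&(C[...,1]<60)&(C[...,2]<60)&(abs(P[...,2]-40)<6); red[172:]=0; red[:,:300]=0; red[:,360:]=0
q=Q[red][:,:2]; print('red tool',q.mean(0),q.min(0),q.max(0)); l=cv2.fitLine(q.astype(np.float32),cv2.DIST_HUBER,0,.01,.01).ravel(); print(np.degrees(np.arctan2(l[1],l[0])))
top=(abs(P[...,2]-40)<3)&~red&(C[...,2]<C[...,0]); d=np.hypot(Q[...,0],Q[...,1])
h=cv2.convexHull(Q[top&(d<75)][:,:2].astype(np.float32))[:,0]; h=h[(h[:,0]>0)&~((abs(h[:,1])<12)&(h[:,0]>50))]
f=least_squares(lambda p:np.hypot(*(h-p[:2]).T)-65,[0,0],loss='soft_l1'); print('disc',f.x,len(h),np.median(abs(f.fun)))
b=(abs(Q[...,2]-38)<4)&(C[...,2]>C[...,0]+20)&(d<40); h=cv2.convexHull(Q[b][:,:2].astype(np.float32))[:,0]; h=h[np.hypot(*h.T)>27]
f=least_squares(lambda p:np.hypot(*(h-p[:2]).T)-30,[0,0],loss='soft_l1'); print('foot',f.x,len(h),b.sum())
E
```

```text
red tool [75.90284782 -0.843022  ] [54.57371035 -7.58468677] [95.46051142  5.77850781]
-0.5677105
disc [-0.19037165 -0.534934  ] 20 0.1317108825035973
foot [-1.49399376 -0.50518723] 36 1742
```

Request:
{"name": "send_rows", "arguments": {
  "plan": [
    {"travel":[1,0,3],"delta_rot":[0,0,0],"fingers":1},
    {"travel":[0,0,3],"delta_rot":[0,0,0],"fingers":1},
    {"travel":[0,0,2],"delta_rot":[0,0,0],"fingers":1},
    {"travel":[0,0,1],"delta_rot":[0,0,0],"fingers":1},
    {"travel":[0,0,0.5],"delta_rot":[0,0,0],"fingers":1},
    {"travel":[0,0,0],"delta_rot":[0,0,0],"fingers":1}
  ]
}}

```text
clock: 20.3
eef_pos: [492.0, -225.4, 89.0]
eef_rot: [3.142, -0.0, 0.344]
wrist_force: [-0.1, 0.4, -8.0]
finger_gap: 27.8
```

Request:
{"name": "send_rows", "arguments": {
  "plan": [
    {"travel":[0,0,0.5],"delta_rot":[0,0,0],"fingers":1},
    {"travel":[0,0,0.5],"delta_rot":[0,0,0],"fingers":1},
    {"travel":[0,0,0],"delta_rot":[0,0,0],"fingers":1}
  ]
}}

```text
clock: 20.68
eef_pos: [492.0, -225.4, 88.0]
eef_rot: [3.142, -0.0, 0.344]
wrist_force: [-0.4, -0.5, -7.8]
finger_gap: 27.6
```

Request:
{"name": "send_rows", "arguments": {
  "plan": [
    {"travel":[0,0,0.5],"delta_rot":[0,0,0],"fingers":1},
    {"travel":[0,0,0],"delta_rot":[0,0,0],"fingers":1}
  ]
}}

```text
clock: 20.92
eef_pos: [492.0, -225.4, 88.0]
eef_rot: [3.141, -0.0, 0.344]
wrist_force: [-4.9, 3.3, 3.1]
finger_gap: 28.0
```

Request:
{"name": "send_rows", "arguments": {
  "plan": [
    {"travel":[0,0,0],"delta_rot":[0,0,0],"fingers":0.1},
    {"travel":[0,0,0],"delta_rot":[0,0,0],"fingers":0.1},
    {"travel":[0,0,0],"delta_rot":[0,0,0],"fingers":-0.1},
    {"travel":[0,0,0],"delta_rot":[0,0,0],"fingers":-0.1},
    {"travel":[0,0,-10],"delta_rot":[0,0,0],"fingers":-0.1},
    {"travel":[0,0,-20],"delta_rot":[0,0,0],"fingers":-0.1},
    {"travel":[0,0,-30],"delta_rot":[0,0,0],"fingers":-0.1},
    {"travel":[0,0,-35],"delta_rot":[0,0,0],"fingers":-0.1},
    {"travel":[0,0,-35],"delta_rot":[0,0,0],"fingers":-0.1},
    {"travel":[0,0,0],"delta_rot":[0,0,0],"fingers":-0.1}
  ]
}}

```text
clock: 22.18
eef_pos: [492.8, -225.8, 220.7]
eef_rot: [3.138, -0.004, 0.344]
wrist_force: [-0.8, 1.3, 0.1]
finger_gap: 51.6
```

```bash
python3 - <<'E'
from h import *
from scipy.optimize import least_squares
T=toolT(); c=shot('wrist','w5.png'); P=cloud(c); C=c['color'].astype(int); print(T[:3,3])
pt={}
for n in ['block','block_mark','anvil','anvil_grip','anvil_horn']: pt[n]=find(c,'wrist',n); print(n,pt[n])
hsv=cv2.cvtColor(c['color'],cv2.COLOR_RGB2HSV)
o=np.array([492,-225.4]); d=np.hypot(P[...,0]-o[0],P[...,1]-o[1])
red=(C[...,0]>110)&(C[...,1]<60)&(C[...,2]<60)&(abs(P[...,2]-40)<6)&(d<105)&(d>50)
q=P[red][:,:2]; print('red',len(q),q.mean(0))
t=P[(abs(P[...,2]-102)<4)&(d<60)][:,:2]; print('top',cv2.minAreaRect(t.astype(np.float32)))
b=(abs(P[...,2]-50)<4)&(C[...,2]>C[...,0]+20)&(d<40); h=cv2.convexHull(P[b][:,:2].astype(np.float32))[:,0]; h=h[np.hypot(*(h-o).T)>26]
f=least_squares(lambda p:np.hypot(*(h-p[:2]).T)-30,o,loss='soft_l1'); print('foot',f.x)
top=(abs(P[...,2]-40)<3)&~red&(d<70)
h=cv2.convexHull(P[top][:,:2].astype(np.float32))[:,0]
f=least_squares(lambda p:np.hypot(*(h-p[:2]).T)-65,o,loss='soft_l1'); print('disc',f.x,np.median(abs(f.fun)), 'red ang',np.degrees(np.arctan2(*(q.mean(0)-f.x)[::-1])))
E
```

```text
[ 492.82297796 -225.77956831  220.70930167]
block []
block_mark [([567.4, -200.7, 37.7], 0.74)]
anvil [([489.2, -225.9, 37.9], 0.85), ([550.0, -204.4, 84.7], 0.54)]
anvil_grip [([490.3, -222.1, 87.7], 0.92), ([551.7, -200.4, 85.7], 0.54)]
anvil_horn [([550.0, -202.8, 84.4], 0.81)]
red 775 [ 562.82796212 -199.01706346]
top ((489.17193603515625, -225.89683532714844), (88.39317321777344, 28.055496215820312), 19.86703109741211)
foot [ 490.49099895 -225.28270418]
disc [ 491.11286679 -225.04923658] 0.37419887255370554 red ang 19.95061025802216
```

View pics/w5.png

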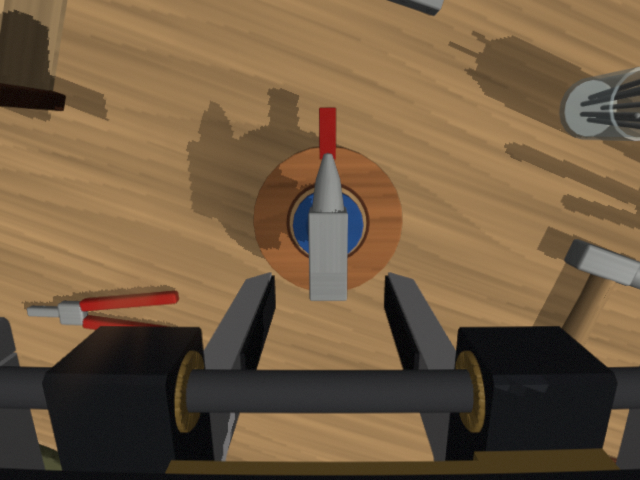

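Request:
{"name": "send_rows", "arguments": {
  "plan": [
    {"travel":[0,0,0],"delta_rot":[0,0,-9],"fingers":0.45},
    {"travel":[0,0,0],"delta_rot":[0,0,-9],"fingers":0.45},
    {"travel":[0,0,0],"delta_rot":[0,0,-9],"fingers":0.45},
    {"travel":[0,0,0],"delta_rot":[0,0,-9],"fingers":0.45},
    {"travel":[0,0,0],"delta_rot":[0,0,-9],"fingers":0.45},
    {"travel":[0,0,0],"delta_rot":[0,0,-9],"fingers":0.45},
    {"travel":[0,0,0],"delta_rot":[0,0,-9],"fingers":0.45},
    {"travel":[0,0,0],"delta_rot":[0,0,-9.5],"fingers":0.45}
  ]
}}

```text
clock: 23.48
eef_pos: [491.8, -225.3, 216.8]
eef_rot: [-3.141, -0.001, 1.615]
wrist_force: [0.2, -1.1, 0.5]
finger_gap: 25.9
```

Request:
{"name": "send_rows", "arguments": {
  "plan": [
    {"travel":[12,-1,0],"delta_rot":[0,0,0],"fingers":0.45},
    {"travel":[25,-1,0],"delta_rot":[0,0,0],"fingers":0.45},
    {"travel":[33,-1,0],"delta_rot":[0,0,0],"fingers":0.45},
    {"travel":[33,-1,0],"delta_rot":[0,0,0],"fingers":0.45},
    {"travel":[33,-1,0],"delta_rot":[0,0,0],"fingers":0.45},
    {"travel":[33,-1,0],"delta_rot":[0,0,0],"fingers":0.45},
    {"travel":[33,-1,0],"delta_rot":[0,0,0],"fingers":0.45},
    {"travel":[33,-1,0],"delta_rot":[0,0,0],"fingers":0.45},
    {"travel":[33,-1,0],"delta_rot":[0,0,0],"fingers":0.45},
    {"travel":[33,-1,0],"delta_rot":[0,0,0],"fingers":0.45},
    {"travel":[33,-1,0],"delta_rot":[0,0,0],"fingers":0.45},
    {"travel":[33,-1,0],"delta_rot":[0,0,0],"fingers":0.45},
    {"travel":[20,-2,0],"delta_rot":[0,0,0],"fingers":0.45},
    {"travel":[7,-1,0],"delta_rot":[0,0,0],"fingers":0.45},
    {"travel":[0,0,0],"delta_rot":[0,0,0],"fingers":0.45},
    {"travel":[0,0,0],"delta_rot":[0,0,0],"fingers":0.45}
  ]
}}

```text
clock: 25.48
eef_pos: [461.7, 167.2, 217.4]
eef_rot: [-3.142, 0.0, 1.608]
wrist_force: [-0.1, -1.1, 0.4]
finger_gap: 25.5
```

```bash
python3 - <<'E'
from h import *
s=manip.read_state(); print(s['eef_pos'],s['eef_rot'],s['finger_gap'])
c=shot('wrist'); P=cloud(c)
for n in ['cabinet_drawer0_handle','wax']: print(find(c,'wrist',n))
q=P[(abs(P[...,2]-69)<5)]; q=q[(abs(q[:,0]-463)<12)&(abs(q[:,1]-167)<62)]
print(len(q),np.median(q,0),cv2.fitLine(q[:,:2].astype(np.float32),cv2.DIST_HUBER,0,.01,.01).ravel())
E
```

```text
[461.70273743 167.19632068 217.427494  ] [-3.14154687e+00  4.53763413e-05  1.60816946e+00] 25.531231465435408
[([461.3, 163.8, 64.0], 0.7)]
[([612.3, 75.8, 23.8], 0.85)]
2368 [461.92314505 172.20645319  70.50792638] [ 3.8020939e-02 -9.9927694e-01  4.6195499e+02  1.6911620e+02]
```

Request:
{"name": "send_rows", "arguments": {
  "plan": [
    {"travel":[0,0.5,20],"delta_rot":[0,0,0],"fingers":0.45},
    {"travel":[0,0,35],"delta_rot":[0,0,0],"fingers":0.45},
    {"travel":[0,0,35],"delta_rot":[0,0,0],"fingers":0.45},
    {"travel":[0,0,25],"delta_rot":[0,0,0],"fingers":0.45},
    {"travel":[0,0,20],"delta_rot":[0,0,0],"fingers":0.45},
    {"travel":[0,0,15],"delta_rot":[0,0,0],"fingers":0.45},
    {"travel":[0,0,0],"delta_rot":[0,0,0],"fingers":0.45},
    {"travel":[0,0,0],"delta_rot":[0,0,0],"fingers":1},
    {"travel":[0,0,0],"delta_rot":[0,0,0],"fingers":1},
    {"travel":[0,0,0],"delta_rot":[0,0,0],"fingers":1}
  ],
  "grip_force": 20
}}

```text
clock: 26.88
eef_pos: [462.5, 167.8, 68.1]
eef_rot: [3.14, -0.0, 1.61]
wrist_force: [-1.4, -0.5, 5.4]
finger_gap: 10.4
```

Request:
{"name": "send_rows", "arguments": {
  "plan": [
    {"travel":[0,3,0],"delta_rot":[0,0,0],"fingers":1},
    {"travel":[0,6,0],"delta_rot":[0,0,0],"fingers":1},
    {"travel":[0,9,0],"delta_rot":[0,0,0],"fingers":1},
    {"travel":[0,10,0],"delta_rot":[0,0,0],"fingers":1},
    {"travel":[0,10,0],"delta_rot":[0,0,0],"fingers":1},
    {"travel":[0,10,0],"delta_rot":[0,0,0],"fingers":1},
    {"travel":[0,10,0],"delta_rot":[0,0,0],"fingers":1},
    {"travel":[0,10,0],"delta_rot":[0,0,0],"fingers":1},
    {"travel":[0,10,0],"delta_rot":[0,0,0],"fingers":1},
    {"travel":[0,10,0],"delta_rot":[0,0,0],"fingers":1},
    {"travel":[0,10,0],"delta_rot":[0,0,0],"fingers":1},
    {"travel":[0,10,0],"delta_rot":[0,0,0],"fingers":1},
    {"travel":[0,10,0],"delta_rot":[0,0,0],"fingers":1},
    {"travel":[0,10,0],"delta_rot":[0,0,0],"fingers":1},
    {"travel":[0,9,0],"delta_rot":[0,0,0],"fingers":1},
    {"travel":[0,6,0],"delta_rot":[0,0,0],"fingers":1},
    {"travel":[0,4,0],"delta_rot":[0,0,0],"fingers":1},
    {"travel":[0,3,0],"delta_rot":[0,0,0],"fingers":1},
    {"travel":[0,0,0],"delta_rot":[0,0,0],"fingers":1}
  ]
}}

```text
clock: 29.25
eef_pos: [612.7, 174.0, 68.2]
eef_rot: [3.14, -0.001, 1.61]
wrist_force: [1.3, 2.9, 4.2]
finger_gap: 10.4
```

Continue in small steps until the stop is felt.

Request:
{"name": "send_rows", "arguments": {
  "plan": [
    {"travel":[0,3,0],"delta_rot":[0,0,0],"fingers":1},
    {"travel":[0,3,0],"delta_rot":[0,0,0],"fingers":1},
    {"travel":[0,2,0],"delta_rot":[0,0,0],"fingers":1},
    {"travel":[0,1,0],"delta_rot":[0,0,0],"fingers":1},
    {"travel":[0,0,0],"delta_rot":[0,0,0],"fingers":1}
  ]
}}

```text
clock: 29.88
eef_pos: [621.5, 174.4, 68.2]
eef_rot: [3.14, -0.001, 1.61]
wrist_force: [0.1, 3.3, 5.0]
finger_gap: 10.2
```

Request:
{"name": "send_rows", "arguments": {
  "plan": [
    {"travel":[0,1,0],"delta_rot":[0,0,0],"fingers":1},
    {"travel":[0,1,0],"delta_rot":[0,0,0],"fingers":1},
    {"travel":[0,0,0],"delta_rot":[0,0,0],"fingers":1}
  ]
}}

```text
clock: 30.25
eef_pos: [623.4, 174.5, 68.2]
eef_rot: [3.14, -0.001, 1.61]
wrist_force: [-0.1, 3.3, 5.1]
finger_gap: 10.5
```

Request:
{"name": "send_rows", "arguments": {
  "plan": [
    {"travel":[0,1,0],"delta_rot":[0,0,0],"fingers":1},
    {"travel":[0,1,0],"delta_rot":[0,0,0],"fingers":1},
    {"travel":[0,0,0],"delta_rot":[0,0,0],"fingers":1}
  ]
}}

```text
clock: 30.62
eef_pos: [624.7, 174.5, 68.2]
eef_rot: [-3.141, -0.0, 1.61]
wrist_force: [-6.9, 2.2, 8.8]
finger_gap: 9.9
```

Request:
{"name": "send_rows", "arguments": {
  "plan": [
    {"travel":[0,1,0],"delta_rot":[0,0,0],"fingers":1},
    {"travel":[0,0,0],"delta_rot":[0,0,0],"fingers":1}
  ]
}}

```text
clock: 30.88
eef_pos: [624.8, 174.5, 68.1]
eef_rot: [-3.138, -0.0, 1.61]
wrist_force: [-14.7, 0.7, 14.4]
finger_gap: 10.1
```

Request:
{"name": "send_rows", "arguments": {
  "plan": [
    {"travel":[0,0,0],"delta_rot":[0,0,0],"fingers":0.45},
    {"travel":[0,0,0],"delta_rot":[0,0,0],"fingers":0.45},
    {"travel":[0,0,0],"delta_rot":[0,0,0],"fingers":0.45},
    {"travel":[0,-1,-10],"delta_rot":[0,0,0],"fingers":0.45},
    {"travel":[0,0,-30],"delta_rot":[0,0,0],"fingers":0.45},
    {"travel":[0,0,-40],"delta_rot":[0,0,0],"fingers":0.45},
    {"travel":[0,0,-40],"delta_rot":[0,0,0],"fingers":0.45},
    {"travel":[0,-15,-30],"delta_rot":[0,0,0],"fingers":0.45},
    {"travel":[0,-15,0],"delta_rot":[0,0,0],"fingers":0.45},
    {"travel":[0,0,0],"delta_rot":[0,0,0],"fingers":0.45}
  ]
}}

```text
clock: 32.12
eef_pos: [594.7, 173.0, 218.5]
eef_rot: [3.14, -0.0, 1.61]
wrist_force: [0.6, 0.2, 0.6]
finger_gap: 25.7
```

```bash
python3 - <<'E'
from h import *
s=manip.read_state(); print(s['eef_pos'],s['wrist_force'])
c=shot('wrist','w6.png'); P=cloud(c)
for n in ['cabinet','cabinet_drawer0_handle']: print(find(c,'wrist',n))
q=P[(abs(P[...,2]-69)<5)]; q=q[(abs(q[:,0]-624)<12)&(abs(q[:,1]-174)<55)]; print('bar',np.median(q,0))
for cam in ['scene','side']:
    cc=shot(cam,cam+'6.png')
    for n in ['cabinet_drawer0_handle','anvil','anvil_horn','wax','hammer','plate','jar','caliper']: print(cam,n,find(cc,cam,n,n=1))
a=cv2.imread('pics/w6.png'); b=cv2.imread('pics/scene6.png')
cv2.imwrite('pics/f.png',cv2.resize(np.vstack([a,b]),(400,600)))
E
```

```text
[594.74340848 172.97705379 218.52111437] [0.5944148  0.17075454 0.6352937 ]
[([780.1, 176.1, 0.8], 0.73)]
[([624.1, 169.1, 65.1], 0.64)]
bar [624.02190892 188.90238222  70.57595335]
scene cabinet_drawer0_handle [([625.5, 173.0, 66.1], 0.69)]
scene anvil [([492.0, -220.6, 40.5], 0.79)]
scene anvil_horn [([549.8, -201.2, 88.6], 0.77)]
scene wax []
scene hammer [([440.8, -497.0, 0.0], 0.97)]
scene plate [([723.3, -208.4, 2.0], 0.95)]
scene jar [([667.3, -413.8, 0.6], 0.65)]
scene caliper [([483.1, 520.6, 0.5], 0.73)]
side cabinet_drawer0_handle [([626.5, 167.7, 67.0], 0.82)]
side anvil [([490.7, -223.5, 39.6], 0.69)]
side anvil_horn []
side wax [([780.8, 174.9, -2.2], 0.71)]
side hammer [([439.4, -507.0, -0.4], 0.86)]
side plate []
side jar [([664.5, -417.7, 0.9], 0.68)]
side caliper [([482.5, 516.2, 3.7], 0.55)]
```

View pics/f.png

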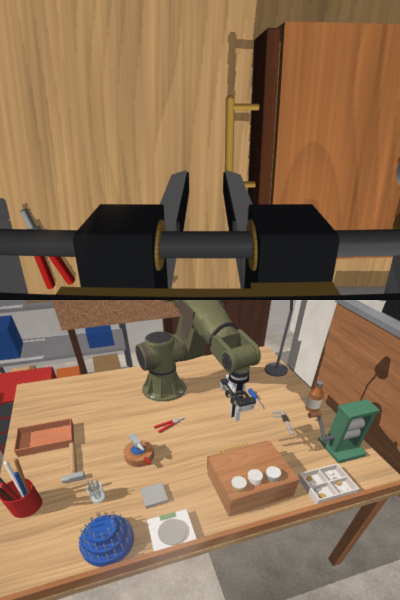

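```bash
python3 -c "
from cell import manip
print(manip.sign_off())"
```

```text
the job is handed in; nothing more can be done
None
```

The job is handed in at about 32 s of the 64 s allowed. I opened the drawer by its handle, moved the anvil onto the block, then pushed the drawer shut and released the handle.

- **Anvil placement:** after release, the wrist camera put the foot about 0.7 mm from the block's centre. The anvil's long axis was at 19.9° and the red mark at 20.0°, with the horn end over the mark. It was lowered in half-millimetre steps until the wrist force showed contact, then let go, and it stayed upright.
- **Drawer:** it stopped moving at the shut end while the push rose to about 15 N. The handle then sat about 155 mm in front of the detected cabinet centre, as it should when shut.
- **Bystanders:** the hammer, jar and caliper were found within a few millimetres of where they started by both fixed cameras. The plate was confirmed by the scene camera only. The side camera missed it and the anvil's horn.
- **Wax:** it was last seen in the drawer just before closing. The one wax detection after that was at the cabinet's own position, and I took it as false.

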